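# Close the printing-block case: inner flap first, then cover

### The arm

A 6-joint arm with a two-finger parallel gripper is mounted at the origin on the work surface. World frame = base frame: x ahead of the robot, y to its left, z up, the work surface at z = 0. Lengths are in m, angles in rad, forces in N, time in s.
With the tool pointing down it reaches from about 0.275 to 0.85 m from the base axis. Payload 19 kg.
Tool frame: the origin (TCP) lies midway between the tips of the shut fingers; the grasp point (between the pads) lies bot.grip_depth behind it (bot.grip_depth is the distance from the TCP to the grasp point, in m); z points along the fingers, y is the line along which they close (so a half turn about z gives the same grasp; the last joint's range is limited). The gripper opens to 85 mm and grips with 20 to 120 N. Pads are 22 mm wide; open, the fingers measure 114 mm over their backs; the gripper's body (76 mm by 85 mm) begins 54 mm behind the grasp point. The pads swing forward as they close: fully open they stand 13 mm farther back than shut.
Start: joints at [-1.462, 0.15, 1.437, -0, 1.554, -0.134], TCP at [0.138, -0.558, 0.195] pointing down, gripper open.
Joint ranges: [-2.8, 2.8], [-0.68, 2.1], [0.12, 2.68], [-1.39, 4.53], [0.16, 2.79], [-2.81, 2.81]. Speed limits (rad/s): [1.89, 1.89, 2.22, 3.01, 3.01, 3.01].

### API

Orientations are given as a unit quaternion [x, y, z, w].
In Python, from cell import bot, vision, close_job, finder gives the robot as it stands. The module is installed in compiled form; this text tells all that it offers.
- The arm moves only by the shell command python3 -m inch 'ROWS' [FORCE]. ROWS is JSON, a list that holds one entry, the list of rows, each a list of 7 numbers: the shift along the tool's x, y, z in m, then the turn, a rotation vector about the tool's x, y, z in rad, then the opening in per cent of the stroke, from 0 (shut) to 100 (fully open). In form: [[[tx, ty, tz, rx, ry, rz, grip], ...]]. A call has 1 to 20 rows; each row shifts and turns the commanded pose from where the row before left it, along the tool's axes as they then stand; what a row does not reach is not made up. A row lasts 1/10 s, in which the tool goes at most 50 mm and 8.59 degrees, less where a joint would pass 70% of its speed; a pose out of reach is approached as far as the arm can. A call with a gripper value outside its range is refused whole. The fingers move at their own pace and stop on an object; FORCE is the grip in N (left out, the last holds). Time passes only in rows, so rows that do not move let the fingers close. It gives the time, the measured TCP pose, the force, the opening and the grip force at its end, in the units of the state.
- bot.state(): the state, without advancing time (a new reading comes with each control period).
- vision.capture(name): name is "scene" or "top"; returns a dict with "pixels" (420x560x3 uint8, red, green, blue), "camera_matrix" (3x3 intrinsics, pixels), "extrinsics" (4x4, takes a point from world to camera coordinates). Camera axes: x right, y up, looking along -z (the intrinsics and any distortion apply to the point x, -y, -z); pixel columns grow to the right and rows downward; lengths in m; the calibration is good to about 2 mm. A picture is of the moment at which its call begins. There is no depth.
- close_job(): hands the job in; it is judged then, once.
Trained networks look in the newest picture that a camera, given by its name, has taken for a name from the list of things; names that differ only in an ending like _2 or _b are one class to them, and where a whole thing is asked for, a point or a joint stands for the part that bears it (a point fixed in the world has none). Each returns a list of dicts, best first, with "score" (0 to 1); they miss things now and then, are a little off and sometimes report something else, mostly with a low value. They report only what shows in the picture. A call takes as long as a camera call. They do not tell look-alikes from the thing itself.
- finder.boxes_of(camera, label): "extent" ([centre column, centre row, width, height] in pixels, round what is visible of it).
- finder.outline_of(camera, label): "region" (420x560 bool, what is visible of it) and "extent" ([centre column, centre row, width, height] in pixels, round what is visible of it).
The state is a dict: "time": time; "joint_positions": joint angles; "qvel": joint speeds; "effort": joint torques, N m; "tcp_pos": TCP position; "tool_rot": TCP orientation; "wrist_force": force on the tool from outside, world axes, zero at the start; "wrist_torque": the same for the moment, N m; "grip_width": finger opening in m; "finger_force": force on a finger pad.
Only numpy, scipy, OpenCV 4.12 (cv2) and the standard library are available. Lean on these libraries where they do the work, as an engineer would, in place of code of your own. Each camera call takes 0.05 s, during which the arm holds its last target. There are 200 camera calls.

### The job

Put the printing-block case away for the night: with your fingertips, first push the red upright flap inside it all the way down flat over the wooden blocks while the cover still stands open, then swing the hinged wooden cover over and press it fully shut, without slamming it. Only push: do not lift anything, leave the blocks lying in the case, do not disturb the jar and the handled block beside it, and finish with your hand clear.

Things in the scene. Friction and masses are not known exactly. Their poses are not given: they have to be found in the camera images.
- case: Dark wooden open tray with brass corners, fixed to the table: 200 mm along its x, 180 mm along its y, 60 mm high, walls and floor 6 mm. Origin: centre of its underside, at z = 0. Turned only about the vertical, at most 30 degrees from the world axes. The red flap is hinged inside its -y wall, the cover on top of its +y wall; both hinge lines run along the case's x.
- flap (a joint): Angle of the red flap (plate, 180 mm along x, 98 mm from hinge to free edge, 6 mm thick), rad: 0 = flat inside the tray, its top 51 mm above the table, 9 mm below the rim; pi/2 = upright, 143 mm high; range 0 to 1.65. Starts near upright. Push its outer (-y) face towards case +y, then down. A stiff hinge (about 0.07 N m) keeps it where left; no spring.
- flap_hinge (a point): Middle of the flap's hinge line: case frame (0, -77, 45) mm. Folded flat, the flap's 6 mm thickness lies above this line; upright, on its -y side.
- flap_edge (a point): Middle of the flap's free edge, half-way through its thickness.
- cover (a joint): Angle of the wooden cover (plate, 200 mm along x, 180 mm from hinge to free edge, 8 mm thick), rad: 0 = shut on the rim, its top 68.5 mm above the table; pi/2 = upright, edge 240 mm high; larger = leaning out to case +y; range 0 to 2.05. Starts upright or leaning out. Push its outer (+y) face towards case -y, then down. A stiff hinge (0.4 N m) holds it at any angle: press it home.
- cover_hinge (a point): Middle of the cover's hinge line: case frame (0, 90, 60.5) mm. Shut, the cover's 8 mm thickness lies above this line; upright, on its +y side. Turning the cover takes 3 to 5 N near its edge. If the flap is still up, the cover strikes it and cannot shut.
- cover_edge (a point): Middle of the cover's free edge, half-way through its thickness.
- block_a_mid (a point): Centre of a loose light wooden printing block, 70 x 55 x 28 mm, lying in the case under the flap's place, clear of the flap; leave it there.
- block_b_mid (a point): Centre of a loose brown wooden printing block, 60 x 60 x 26 mm, lying in the case beside the other; leave it there.
- block_c_mid (a point): Centre of the base (70 x 50 x 25 mm, half-way up) of a loose dark printing block with a 34 mm knob on top, standing on the table just off the case's far (+x) end or off its +x, -y corner; do not disturb.
- jar_mid (a point): Centre of a closed amber jar, 60 mm in diameter, 85 mm high, standing on the table in the other of those two places; do not disturb.
Things that resemble listed ones, but are neither listed nor needed, are in the scene too. Of the things that look like the part that bears block_c_mid, the middle-sized one is meant.

How it is judged:
On the way, in this order (a step that is already met when the one before it is completed fails the run):
1. the flap is folded flat (within 0.08 rad) while the cover still stands open (over 1.2 rad) (value of joint flap below 0.08 rad and value of joint cover above 1.2 rad), for 0.2 s.
2. the cover is shut (within 0.05 rad) over the folded flap (value of joint cover below 0.05 rad and value of joint flap below 0.08 rad), for 0.2 s.
At the end, for the whole second after the job is handed in: The flap lies flat (within 0.08 rad) and the cover is shut (within 0.05 rad) over it; both blocks lie in the case, and the jar and the handled block stand on the table, each within 20 mm of where it began and upright within 0.2 rad (all of step 2 and distance of each of block_c_mid, jar_mid, block_a_mid, block_b_mid from where it was at the start of the episode below 0.02 m and angle between each of block_c_mid, jar_mid, block_a_mid, block_b_mid's own z axis and vertical below 0.2 rad); the robot touches nothing.
It fails at once if the cover is swung in (under 0.9 rad) while the flap is still up (over 0.4 rad) (value of joint cover below 0.9 rad and value of joint flap above 0.4 rad).
It fails at once if the cover is slammed (closes faster than 4 rad/s) (velocity of joint cover below -4 rad/s).
It fails at once if a block or the jar is lifted, carried or shoved (moved over 20 mm) (distance of any of block_c_mid, jar_mid, block_a_mid, block_b_mid from where it was at the start of the episode above 0.02 m).
It fails at once if the jar or the handled block is tipped (over 0.35 rad) (angle between any of block_c_mid, jar_mid's own z axis and vertical above 0.35 rad).
It also fails if it takes over 61 s, if anything falls off the work surface, if the arm or the gripper's body presses on something with over 40 N, if the wrist force passes 120 N, or if a joint passes its speed limit or range.

## Working session

There is one attempt and no reset: what is moved stays moved. The work goes in short steps, Python scripts to look and compute and a shell command to move; the robot and the scene stay as the last step left them, time stands still between calls to the robot, and variables do not carry over. Pictures are saved under pics/ and viewed, at most 10 in all, crops included, and the job is handed in when it is done.

```bash
mkdir -p pics
python3 - <<'E'
from cell import bot, vision, finder
import cv2, numpy as np
s=bot.state(); print(s['time'],s['tcp_pos'],s['tool_rot'],s['grip_width'],bot.grip_depth)
ims=[]
for c in ('scene','top'):
    d=vision.capture(c); cv2.imwrite(f'pics/{c}0.png',d['pixels'][:,:,::-1])
    print(c,np.round(d['camera_matrix'],1).tolist(),np.round(d['extrinsics'],4).tolist(),[k for k in d])
    for n in ('case','flap','cover','block_a_mid','block_c_mid','jar_mid'):
        print(n,[(round(b['score'],2),np.round(b['extent']).astype(int).tolist()) for b in finder.boxes_of(c,n)][:4])
E
```

```text
0.0 [ 0.1381719  -0.55787975  0.19420488] [ 9.92642194e-01  1.21083160e-01 -4.63419584e-06 -5.86025410e-04] 0.08545393407613569 0.0187
scene [[386.0, 0.0, 273.5], [0.0, 386.0, 208.4], [0.0, 0.0, 1.0]] [[-0.2209, 0.9753, -0.0085, 0.1695], [-0.81, -0.1786, 0.5586, 0.4582], [0.5432, 0.1303, 0.8294, -1.0371], [0.0, 0.0, 0.0, 1.0]] ['pixels', 'camera_matrix', 'extrinsics']
case [(0.9, [308, 145, 162, 206]), (0.65, [245, 172, 26, 114])]
flap [(0.55, [244, 171, 24, 110])]
cover [(0.89, [353, 126, 71, 167])]
block_a_mid [(0.86, [264, 173, 36, 41]), (0.15, [192, 271, 40, 51])]
block_c_mid [(0.65, [142, 268, 26, 29]), (0.62, [189, 272, 43, 55]), (0.6, [238, 339, 76, 84])]
jar_mid [(0.88, [315, 264, 36, 52])]
top [[521.0, 0.0, 281.7], [0.0, 521.0, 210.4], [0.0, 0.0, 1.0]] [[-0.0121, -0.9999, -0.0007, -0.0063], [0.9964, -0.0121, 0.0837, -0.6396], [-0.0837, 0.0003, 0.9965, -1.0918], [0.0, 0.0, 0.0, 1.0]] ['pixels', 'camera_matrix', 'extrinsics']
case [(0.61, [277, 270, 142, 145])]
flap [(0.78, [324, 241, 42, 84]), (0.3, [344, 169, 25, 34])]
cover [(0.64, [240, 290, 62, 107])]
block_a_mid [(0.72, [313, 271, 37, 42])]
block_c_mid [(0.93, [290, 130, 41, 53]), (0.89, [382, 163, 26, 28]), (0.72, [314, 270, 40, 41]), (0.67, [344, 170, 25, 34])]
jar_mid [(0.6, [249, 186, 31, 33])]
```

View pics/scene0.png

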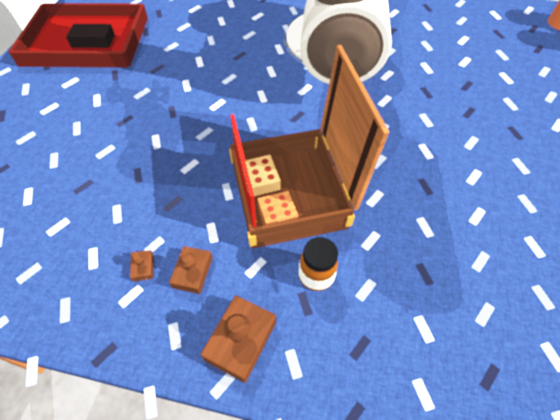

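View pics/top0.png

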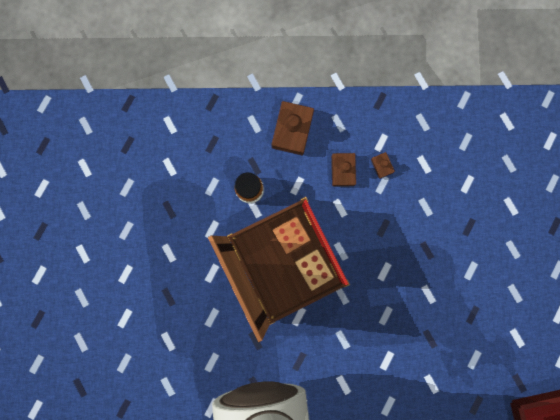

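The top view shows the case turned about +25°, with the red flap on the right (345,285 to 305,202) and the cover on the left (215,238 to 260,338). The jar is at (249,187) and the middle-sized handled block at (344,170). Next I'll zoom in to pick corners.

Run:
```python
import cv2
a=cv2.imread('pics/top0.png')[190:345,195:355]; b=cv2.imread('pics/scene0.png')[40:250,220:395]
cv2.imwrite('pics/topc.png',cv2.resize(a,None,fx=3.8,fy=3.8,interpolation=2))
cv2.imwrite('pics/scenec.png',cv2.resize(b,None,fx=2.8,fy=2.8,interpolation=2))
```

```text
(no output)
```

View pics/topc.png

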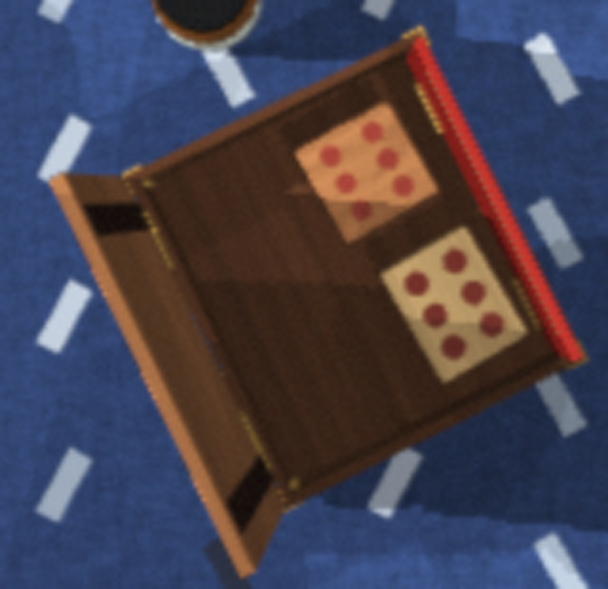

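View pics/scenec.png

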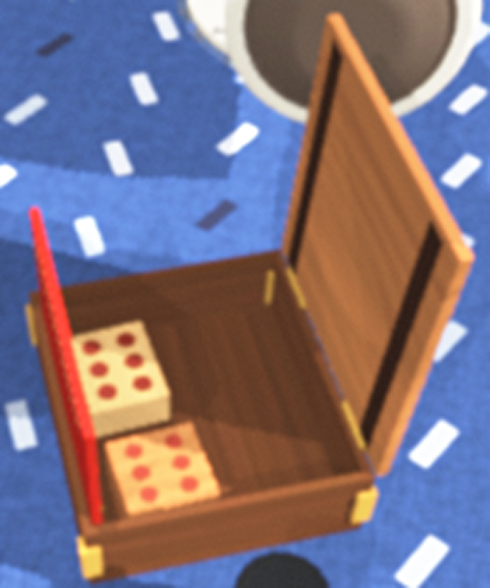

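```bash
cat > h.py <<'E'
import numpy as np
from scipy.optimize import least_squares
from scipy.spatial.transform import Rotation as R
CAM={'scene':(np.array([[386.,0,273.5],[0,386,208.4],[0,0,1]]),np.array([[-0.2209,0.9753,-0.0085,0.1695],[-0.81,-0.1786,0.5586,0.4582],[0.5432,0.1303,0.8294,-1.0371]])),
'top':(np.array([[521.,0,281.7],[0,521,210.4],[0,0,1]]),np.array([[-0.0121,-0.9999,-0.0007,-0.0063],[0.9964,-0.0121,0.0837,-0.6396],[-0.0837,0.0003,0.9965,-1.0918]]))}
def proj(c,p):
    K,E=CAM[c]; q=E[:,:3]@p+E[:,3]; q=K@np.array([q[0],-q[1],-q[2]]); return q[:2]/q[2]
def onplane(c,uv,z):
    K,E=CAM[c]; d=np.linalg.inv(K)@[*uv,1]; d=E[:,:3].T@[d[0],-d[1],-d[2]]; o=-E[:,:3].T@E[:,3]; return o+d*(z-o[2])/d[2]
def case2w(P,p): return np.array([P[0],P[1],0])+R.from_euler('z',P[2]).apply(p)
def flap(a,x,r,t): return np.array([x,-.077+r*np.cos(a)-t*np.sin(a),.045+r*np.sin(a)+t*np.cos(a)])
def cover(a,x,r,t): return np.array([x,.09-r*np.cos(a)+t*np.sin(a),.0605+r*np.sin(a)+t*np.cos(a)])
E
cat > fit.py <<'E'
from h import *
T=lambda u,v:(195+u/3.8,190+v/3.8); S=lambda u,v:(220+u/2.8,40+v/2.8)
c=lambda *p:(lambda P:np.array(p))
f=lambda x,t:(lambda P:flap(P[3],x,.098,t)); k=lambda x,t:(lambda P:cover(P[4],x,.18,t))
obs=[('top',c(.1,.09,.06),T(130,172)),('top',c(.1,-.09,.06),T(425,32)),('top',c(-.1,.09,.06),T(288,505)),
('top',k(.1,.004),T(62,179)),('top',k(-.1,.004),T(250,572)),('top',f(-.09,.003),T(577,358)),('top',f(.09,.003),T(416,45)),
('scene',c(.1,-.09,.06),S(82,545)),('scene',c(.1,-.09,0),S(92,580)),('scene',c(.1,.09,.06),S(376,482)),('scene',c(.1,.09,0),S(365,520)),
('scene',k(-.1,.004),S(334,16)),('scene',k(.1,.004),S(467,258)),('scene',f(-.09,.003),S(35,209))]
fun=lambda P:np.concatenate([proj(a,case2w(P,b(P)))-uv for a,b,uv in obs])
r=least_squares(fun,[.5,0,.45,1.55,1.8],loss='soft_l1')
P=r.x; print(P.round(4).tolist()); print(fun(P).reshape(-1,2).round(1).tolist())
np.save('P.npy',P)
print('case axes x',case2w(P,[1,0,0])-case2w(P,[0,0,0]))
for n,p in dict(flapedge=flap(P[3],0,.098,.003),coveredge=cover(P[4],0,.18,.004),fend_mx=flap(P[3],-.09,.098,.003),cov_mx=cover(P[4],-.1,.18,.008)).items(): print(n,case2w(P,p).round(3))
print('jar top',onplane('top',(249,187),.085).round(3),'blockc',onplane('top',(344,170),.02).round(3),'jar sc',onplane('scene',(319,248),.085).round(3))
print('big',onplane('top',(292,128),.03).round(3))
E
python3 fit.py
```

```text
[0.5351, -0.0254, 0.4483, 1.5591, 1.6286]
[[-1.7, 0.0], [-1.8, -1.4], [-0.7, 0.0], [-2.2, -1.9], [-0.7, 0.1], [-0.4, -0.4], [-0.4, -2.4], [0.3, -4.9], [-1.2, -0.1], [-0.7, -3.3], [-2.1, 1.5], [-0.8, -2.3], [-0.4, -1.5], [-0.2, -2.2]]
case axes x [0.90119945 0.43340461 0.        ]
flapedge [ 0.569 -0.096  0.143]
coveredge [0.49  0.069 0.24 ]
fend_mx [ 0.488 -0.135  0.143]
cov_mx [0.398 0.029 0.24 ]
jar top [0.683 0.052 0.085] blockc [ 0.727 -0.151  0.02 ] jar sc [0.687 0.053 0.085]
big [ 0.818 -0.039  0.03 ]
```

```bash
cat > st.py <<'E'
from h import *
from cell import bot
P=np.load('P.npy'); s=bot.state(); r=R.from_quat(s['tool_rot'])
p=R.from_euler('z',-P[2]).apply(np.array(s['tcp_pos'])-[P[0],P[1],0])
print('t',s['time'],'case tcp mm',(p*1000).round(1),'yaw err',((R.from_euler('z',P[2])*R.from_euler('x',np.pi)).inv()*r).as_rotvec().round(3),'F',np.round(s['wrist_force'],1),'q',np.round(s['joint_positions'],2))
E
python3 -m inch '[[[0,0,0,0,0,-0.1025,0],[0,0,0,0,0,-0.1025,0],[0.04,-0.013,0,0,0,0,0],[0.04,-0.013,0,0,0,0,0],[0.04,-0.013,0,0,0,0,0],[0.04,-0.013,0,0,0,0,0],[0.04,-0.013,0,0,0,0,0],[0.04,-0.013,0,0,0,0,0],[0.04,-0.013,0,0,0,0,0],[0.04,-0.013,0,0,0,0,0],[0.04,-0.013,0,0,0,0,0],[0.04,-0.013,0,0,0,0,0],[0.04,-0.013,0,0,0,0,0],[0,0,0,0,0,0,0],[0,0,0,0,0,0,0]]]'; python3 st.py
```

```text
time: 2.2
tcp_pos: [0.4732, -0.2381, 0.1947]
tool_rot: [0.975, 0.223, -0.0, -0.0]
wrist_force: [0.5, -0.8, 0.5]
grip_width: 0.0001
finger_force: 0.0
t 2.2 case tcp mm [-148.  -164.9  194.7] yaw err [ 0.    -0.    -0.002] F [ 0.5 -0.8  0.5] q [-0.61  0.06  1.54 -0.    1.54  0.51]
```

Move to (-10, -125, 125), then look from nearby to check the gap to the flap.

```bash
python3 -m inch '[[[0.035,-0.01,0,0,0,0,0],[0.035,-0.01,0,0,0,0,0],[0.035,-0.01,0,0,0,0,0],[0.033,-0.01,0,0,0,0,0],[0,0,0.025,0,0,0,0],[0,0,0.025,0,0,0,0],[0,0,0.02,0,0,0,0],[0,0,0,0,0,0,0]]]'; python3 st.py
python3 - <<'E'
from cell import vision
import cv2,numpy as np
a=[cv2.resize(vision.capture(c)['pixels'][:,:,::-1],None,fx=.71,fy=.71) for c in('scene','top')]
cv2.imwrite('pics/b.png',np.hstack(a))
E
```

```text
time: 3.0
tcp_pos: [0.5782, -0.1437, 0.1222]
tool_rot: [0.975, 0.221, -0.002, -0.001]
wrist_force: [0.7, -0.6, -0.7]
grip_width: 0.0001
finger_force: 0.0
t 3.0 case tcp mm [ -12.4 -125.3  122.2] yaw err [ 0.003 -0.003  0.002] F [ 0.7 -0.6 -0.7] q [-0.37  0.23  1.49 -0.    1.43  0.75]
```

View pics/b.png

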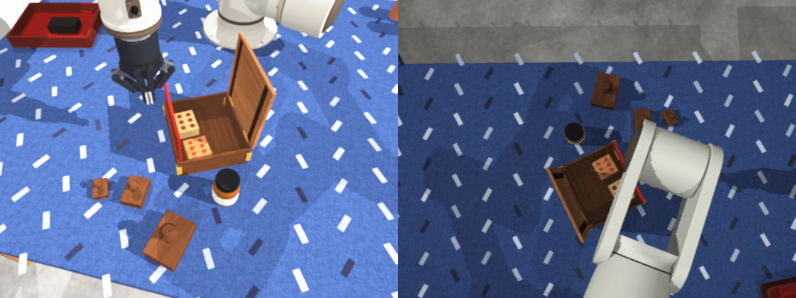

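Picture: fingertips at (148,98) stand clear on the outer side of the flap (167,105). Now I'll fold it along the arc.

```bash
python3 -m inch '[[[0,-0.01,-0.001,0,0,0,0],[0,-0.01,-0.001,0,0,0,0],[0,-0.009,-0.001,0,0,0,0],[0,-0.0103,0.0006,0,0,0,0],[0,-0.0103,0.0007,0,0,0,0],[0,-0.0095,0.0031,0,0,0,0],[0,-0.0095,0.0032,0,0,0,0],[0,-0.0084,0.0054,0,0,0,0],[0,-0.0084,0.0054,0,0,0,0],[0,-0.0068,0.0073,0,0,0,0],[0,-0.0068,0.0074,0,0,0,0],[0,-0.0047,0.0087,0,0,0,0],[0,-0.0047,0.0088,0,0,0,0],[0,-0.0022,0.0077,0,0,0,0],[0,-0.0022,0.0077,0,0,0,0],[0,-0.0005,0.005,0,0,0,0],[0,-0.0005,0.004,0,0,0,0],[0,0,0.002,0,0,0,0],[0,0,0,0,0,0,0]]]'; python3 st.py
```

```text
time: 5.0
tcp_pos: [0.5307, -0.0404, 0.0507]
tool_rot: [0.975, 0.222, -0.0, -0.0]
wrist_force: [0.2, 0.8, 0.3]
grip_width: 0.0005
finger_force: 0.0
t 5.0 case tcp mm [-10.5 -11.6  50.7] yaw err [ 0.    -0.     0.001] F [0.2 0.8 0.3] q [-0.22  0.16  1.73  0.    1.25  0.9 ]
```

```bash
python3 -m inch '[[[0,0,0.002,0,0,0,0],[0,0,0.001,0,0,0,0],[0,0,0,0,0,0,0],[0,0,0,0,0,0,0]]]'; python3 st.py
```

```text
time: 5.4
tcp_pos: [0.5307, -0.0403, 0.0479]
tool_rot: [0.975, 0.222, 0.0, -0.0]
wrist_force: [0.0, -0.5, -0.5]
grip_width: -0.0001
finger_force: 0.0
t 5.4 case tcp mm [-10.4 -11.6  47.9] yaw err [0. 0. 0.] F [ 0.  -0.5 -0.5] q [-0.22  0.16  1.73  0.    1.25  0.9 ]
```

Since there was no contact force, I'll lift and look.

```bash
python3 -m inch '[[[0,0,-0.03,0,0,0,0],[0,0,-0.04,0,0,0,0],[0,0,-0.04,0,0,0,0],[0,0,-0.04,0,0,0,0],[0,0,-0.04,0,0,0,0],[0,0,-0.04,0,0,0,0],[0,0,0,0,0,0,0]]]'; python3 st.py
python3 - <<'E'
from cell import vision
import cv2,numpy as np
cv2.imwrite('pics/c.png',cv2.resize(vision.capture('scene')['pixels'][20:300,140:440,::-1],None,fx=2,fy=2))
E
```

```text
time: 6.1
tcp_pos: [0.532, -0.0406, 0.2835]
tool_rot: [0.975, 0.222, 0.004, 0.002]
wrist_force: [0.4, 0.3, -0.5]
grip_width: -0.0001
finger_force: 0.0
t 6.1 case tcp mm [ -9.4 -12.4 283.5] yaw err [-0.005  0.006  0.   ] F [ 0.4  0.3 -0.5] q [-0.22  0.04  1.38  0.    1.71  0.9 ]
```

View pics/c.png

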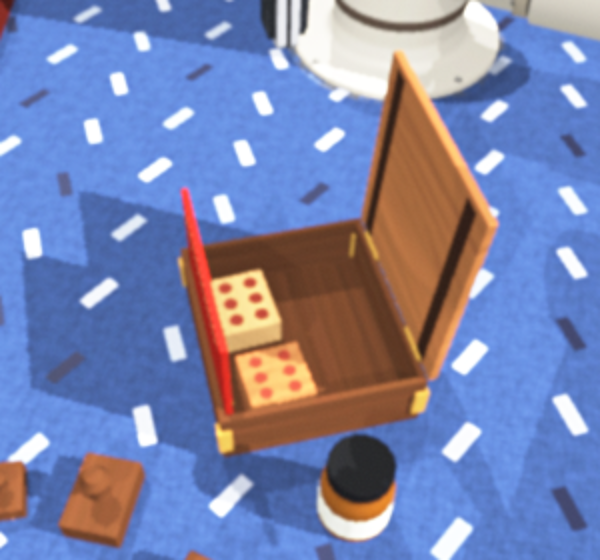

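The flap is still upright (crop 185,190 to 230,410), and the fingertips at crop (288,45) are a long way from it. I'll check my projection against the TCP.

Run:
```python
from h import *
from cell import vision
print(proj('scene',np.array([.532,-.0406,.2835])), 'seen ~',(140+288/2,20+45/2))
print(proj('scene',np.array([.5782,-.1437,.1222])),'seen ~',(148/.71,100/.71))
print(proj('scene',np.array([0,0,0.])),proj('top',np.array([0,0,0.])))
for c in CAM:
    d=vision.capture(c); print(np.abs(d['extrinsics'][:3]-CAM[c][1]).max(),np.abs(d['camera_matrix']-CAM[c][0]).max())
    E=CAM[c][1]; print('cam pos',-E[:,:3].T@E[:,3])
```

```text
[280.92865075  64.73594341] seen ~ (284.0, 42.5)
[213.5779319 157.8989576] seen ~ (208.45070422535213, 140.84507042253523)
[336.58649118  37.86176839] [278.69368016 515.61304268]
4.7784940474304705e-05 0.03081940899687652
cam pos [0.97193727 0.0516553  0.60566097]
4.901789589983885e-05 0.04058574821590355
cam pos [ 0.54583755 -0.01371099  1.14150881]
```

Run:
```python
from cell import vision
from h import *
import cv2
out=[]
i=vision.capture('scene')['pixels'][:,:,::-1].copy()
u,v=proj('scene',np.array([.532,-.0406,.2835])).round().astype(int); cv2.circle(i,(u,v),1,(0,0,255),-1)
a=cv2.resize(i[0:110,220:345],(500,440))
j=vision.capture('top')['pixels'][:,:,::-1].copy()
u,v=proj('top',np.array([.532,-.0406,.2835])).round().astype(int); cv2.circle(j,(u,v),2,(0,0,255),-1)
b=cv2.resize(j[100:420,180:400],(300,440))
cv2.imwrite('pics/d.png',np.hstack([a,b]))
```

```text
(no output)
```

View pics/d.png

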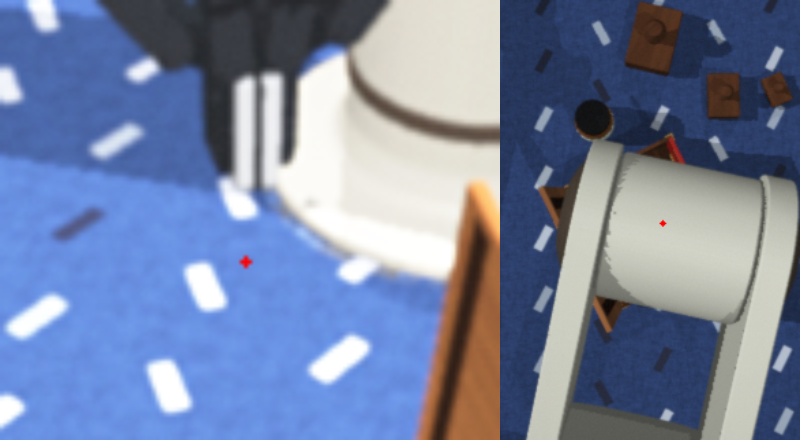

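The tip shows at (284.5,47), 18 px above where the reported TCP projects. It therefore passed over the flap. I'll solve for the tip offset.

Run:
```python
from h import *
A=[((.532,-.0406,.2835),(284.5,47)),((.5782,-.1437,.1222),(210,146))]
for p,uv in A:
    for dz in (.02,.03,.04): print(dz,(proj('scene',np.array(p)+[0,0,dz])-uv).round(1))
f=lambda d:np.concatenate([proj('scene',np.array(p)+[d[0],d[1],d[2]])-uv for p,uv in A])
r=least_squares(f,[0,0,0]); print(r.x,f(r.x))
```

```text
0.02 [-3.5  4.4]
0.03 [-3.4 -2.6]
0.04 [-3.3 -9.9]
0.02 [1.9 3.6]
0.03 [ 1.  -0.7]
0.04 [ 0.1 -5.1]
[0.00525247 0.00350864 0.0316794 ] [-1.54785318 -1.08366206  1.93465297  1.35446312]
```

The offset is consistently about +28 mm in z, so the real tips sit 28 mm above the reported TCP. I'll redo the move 28 mm lower.

```bash
python3 -m inch '[[[0,0.038,0,0,0,0,0],[0,0.038,0,0,0,0,0],[0,0.037,0,0,0,0,0],[0,0,0.035,0,0,0,0],[0,0,0.035,0,0,0,0],[0,0,0.035,0,0,0,0],[0,0,0.035,0,0,0,0],[0,0,0.03,0,0,0,0],[0,0,0.016,0,0,0,0],[0,0,0,0,0,0,0],[0,0,0,0,0,0,0]]]'; python3 st.py
```

```text
time: 7.45
tcp_pos: [0.5795, -0.1421, 0.0919]
tool_rot: [0.975, 0.222, -0.0, -0.0]
wrist_force: [-0.3, -0.4, 0.7]
grip_width: -0.0002
finger_force: 0.0
t 7.45 case tcp mm [ -10.6 -124.5   91.9] yaw err [ 0.001 -0.     0.   ] F [-0.3 -0.4  0.7] q [-0.37  0.25  1.53  0.    1.36  0.75]
```

```bash
python3 -m inch '[[[0,-0.01,-0.002,0,0,0,0],[0,-0.01,-0.002,0,0,0,0],[0,-0.009,-0.001,0,0,0,0],[0,-0.0103,0.0006,0,0,0,0],[0,-0.0103,0.0007,0,0,0,0],[0,-0.0095,0.0031,0,0,0,0],[0,-0.0095,0.0032,0,0,0,0],[0,-0.0084,0.0054,0,0,0,0],[0,-0.0084,0.0054,0,0,0,0]]]'; python3 st.py;python3 - <<'E'
from cell import vision
import cv2,numpy as np
cv2.imwrite('pics/e.png',cv2.resize(vision.capture('scene')['pixels'][20:300,140:440,::-1],None,fx=2,fy=2))
E
```

```text
time: 8.35
tcp_pos: [0.5423, -0.0645, 0.0778]
tool_rot: [0.975, 0.222, -0.0, -0.0]
wrist_force: [0.0, -0.8, 1.0]
grip_width: -0.0001
finger_force: 0.4
t 8.35 case tcp mm [-10.5 -38.4  77.8] yaw err [ 0. -0.  0.] F [ 0.  -0.8  1. ] q [-0.26  0.16  1.67  0.    1.31  0.86]
```

View pics/e.png

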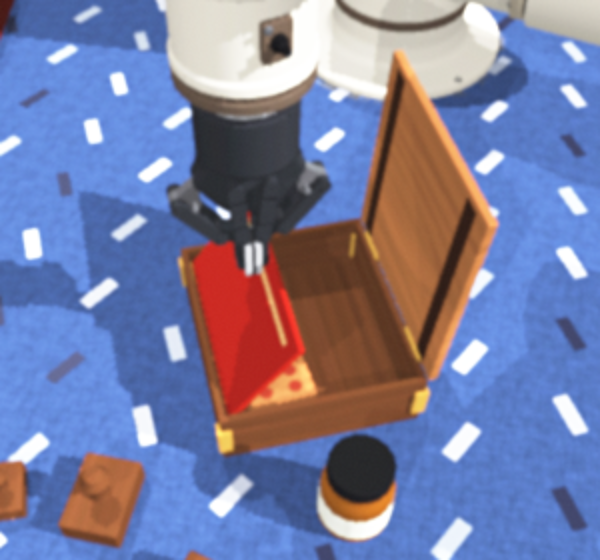

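The flap is folding: the fingertips at crop (255,258) press on the red face, now at about 45°. Continue down.

```bash
python3 -m inch '[[[0,-0.0068,0.0073,0,0,0,0],[0,-0.0068,0.0074,0,0,0,0],[0,-0.0047,0.0087,0,0,0,0],[0,-0.0047,0.0088,0,0,0,0],[0,-0.0022,0.0077,0,0,0,0],[0,-0.0022,0.0077,0,0,0,0],[0,-0.0005,0.004,0,0,0,0],[0,0,0.002,0,0,0,0],[0,0,0,0,0,0,0],[0,0,0,0,0,0,0]]]'; python3 st.py
```

```text
time: 9.4
tcp_pos: [0.5308, -0.0402, 0.025]
tool_rot: [0.975, 0.222, 0.0, 0.0]
wrist_force: [0.6, 1.0, -0.0]
grip_width: -0.0001
finger_force: 0.0
t 9.4 case tcp mm [-10.3 -11.5  25. ] yaw err [-0.     0.     0.001] F [ 0.6  1.  -0. ] q [-0.22  0.18  1.76  0.    1.2   0.9 ]
```

```bash
python3 -m inch '[[[0,0,0.001,0,0,0,0],[0,0,0.001,0,0,0,0],[0,0,0.001,0,0,0,0],[0,0,0,0,0,0,0]]]'; python3 -m inch '[[[0,0,0.001,0,0,0,0],[0,0,0.001,0,0,0,0],[0,0,0,0,0,0,0]]]'
```

```text
time: 9.8
tcp_pos: [0.5305, -0.04, 0.0217]
tool_rot: [0.975, 0.222, -0.0, -0.0]
wrist_force: [0.3, -0.4, -0.2]
grip_width: 0.0
finger_force: 0.0
time: 10.1
tcp_pos: [0.5305, -0.04, 0.0196]
tool_rot: [0.975, 0.222, -0.0, -0.0]
wrist_force: [0.2, 0.4, 0.9]
grip_width: -0.0
finger_force: 0.0
```

```bash
python3 -m inch '[[[0,0,0.001,0,0,0,0],[0,0,0.001,0,0,0,0],[0,0,0,0,0,0,0]]]'; python3 -m inch '[[[0,0,0.001,0,0,0,0],[0,0,0.001,0,0,0,0],[0,0,0,0,0,0,0]]]'
```

```text
time: 10.4
tcp_pos: [0.5305, -0.04, 0.0177]
tool_rot: [0.975, 0.222, -0.0, -0.0]
wrist_force: [1.1, 0.2, -0.0]
grip_width: -0.0002
finger_force: 0.0
time: 10.7
tcp_pos: [0.5305, -0.04, 0.0156]
tool_rot: [0.975, 0.222, -0.0, -0.0]
wrist_force: [-0.5, 0.7, 0.1]
grip_width: -0.0001
finger_force: 0.0
```

```bash
for i in 1; do python3 -m inch '[[[0,0,0.001,0,0,0,0],[0,0,0.001,0,0,0,0],[0,0,0,0,0,0,0]]]'; python3 -m inch '[[[0,0,0.001,0,0,0,0],[0,0,0.001,0,0,0,0],[0,0,0,0,0,0,0]]]'; done
python3 - <<'E'
from cell import vision
import cv2,numpy as np
cv2.imwrite('pics/f.png',cv2.resize(vision.capture('scene')['pixels'][70:270,190:390,::-1],None,fx=3,fy=3))
E
```

```text
time: 11.0
tcp_pos: [0.5307, -0.04, 0.0144]
tool_rot: [0.975, 0.222, 0.0, 0.0]
wrist_force: [-3.6, 0.8, 9.4]
grip_width: 0.0001
finger_force: 5.0
time: 11.3
tcp_pos: [0.5309, -0.0401, 0.014]
tool_rot: [0.975, 0.222, 0.001, 0.0]
wrist_force: [-14.9, 2.6, 35.0]
grip_width: -0.0002
finger_force: 17.9
```

View pics/f.png

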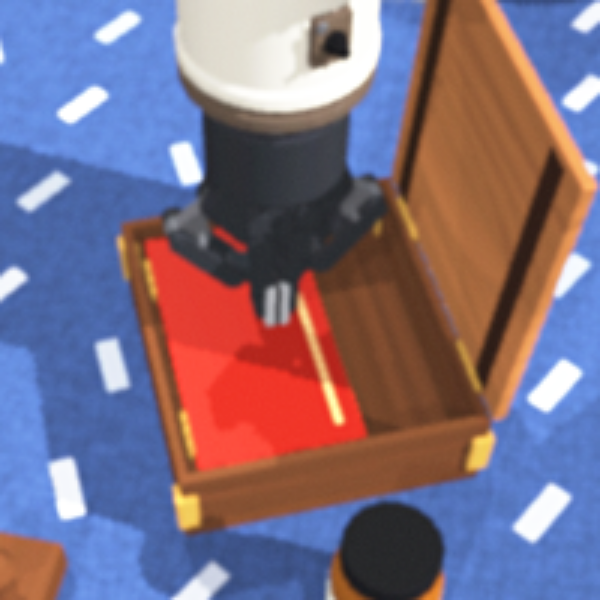

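The flap is flat in the tray (crop: red plate 145,240 to 365,440). Contact came at TCP z=14.5 mm, so the tips are really about 36 mm above the TCP. Now I'll lift, cross over the cover and go down behind it.

```bash
python3 -m inch '[[[0,0,-0.03,0,0,0,0],[0,0,-0.035,0,0,0,0],[0,0,-0.035,0,0,0,0],[0,0,-0.035,0,0,0,0],[0,0,-0.035,0,0,0,0],[0,0,-0.035,0,0,0,0],[0,0,-0.035,0,0,0,0],[0,0,-0.025,0,0,0,0],[0,0,0,0,0,0,0],[0,-0.03,0,0,0,0,0],[0,-0.03,0,0,0,0,0],[0,-0.03,0,0,0,0,0],[0,-0.03,0,0,0,0,0],[0,-0.03,0,0,0,0,0],[0,-0.03,0,0,0,0,0],[0,0,0,0,0,0,0],[0,0,0,0,0,0,0]]]'; python3 st.py
```

```text
time: 13.05
tcp_pos: [0.4524, 0.1225, 0.2763]
tool_rot: [0.975, 0.223, -0.0, 0.0]
wrist_force: [1.0, -0.1, 0.2]
grip_width: 0.0
finger_force: 0.0
t 13.05 case tcp mm [-10.5 169.1 276.3] yaw err [ 0.    -0.    -0.001] F [ 1.  -0.1  0.2] q [ 0.1  -0.09  1.52 -0.    1.71  1.22]
```

```bash
python3 -m inch '[[[0,0,0.03,0,0,0,0],[0,0,0.03,0,0,0,0],[0,0,0.026,0,0,0,0],[0,0,0,0,0,0,0],[0,0.015,0,0,0,0,0],[0,0.015,0,0,0,0,0],[0,0.01,0,0,0,0,0],[0,0.01,0,0,0,0,0],[0,0.01,0,0,0,0,0],[0,0,0,0,0,0,0]]]'; python3 st.py;python3 - <<'E'
from cell import vision
import cv2,numpy as np
cv2.imwrite('pics/g.png',cv2.resize(vision.capture('scene')['pixels'][0:240,200:440,::-1],None,fx=2.5,fy=2.5))
E
```

```text
time: 14.05
tcp_pos: [0.4791, 0.0671, 0.1909]
tool_rot: [0.975, 0.221, 0.0, 0.0]
wrist_force: [-0.2, 0.9, -0.2]
grip_width: 0.0001
finger_force: 0.0
t 14.05 case tcp mm [-10.4 107.6 190.9] yaw err [-0.     0.     0.002] F [-0.2  0.9 -0.2] q [-0.02 -0.04  1.65 -0.    1.54  1.1 ]
```

View pics/g.png

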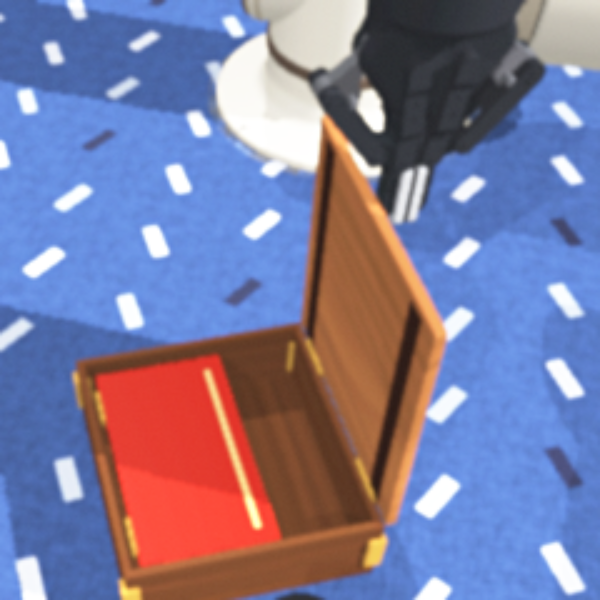

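Run:
```python
from h import *
A=[((.532,-.0406,.2835),(284.5,47)),((.5782,-.1437,.1222),(210,146)),((.5309,-.0401,.014),(282.7,178.3)),((.4791,.0671,.1909),(362,87.2)),((.5423,-.0645,.0778),(140+255/2,20+270/2))]
f=lambda d:np.concatenate([proj('scene',np.array(p)+[d[0],d[1],d[2]])-uv for p,uv in A])
r=least_squares(f,[0,0,0]); print(r.x,f(r.x).reshape(-1,2).round(1).tolist())
P=np.load('P.npy')
for p,uv in A:
    q=onplane('scene',uv,p[2]+.036); print(p,(q-p).round(3), 'case',R.from_euler('z',-P[2]).apply(q-[P[0],P[1],0]).round(3))
print([proj('scene',case2w(P,cover(P[4],x,.18,.008))).round(1).tolist() for x in (-.1,-.01,.1)])
```

```text
[0.00636497 0.00502389 0.03499614] [[-0.5, -2.8], [2.3, 0.6], [-0.4, -0.7], [-1.0, 1.9], [-0.3, 1.8]]
(0.532, -0.0406, 0.2835) [0.014 0.007 0.036] case [ 0.006 -0.012  0.319]
(0.5782, -0.1437, 0.1222) [0.007 0.001 0.036] case [-0.006 -0.127  0.158]
(0.5309, -0.0401, 0.014) [0.009 0.006 0.036] case [ 0.   -0.01  0.05]
(0.4791, 0.0671, 0.1909) [0.003 0.006 0.036] case [-0.005  0.112  0.227]
(0.5423, -0.0645, 0.0778) [0.003 0.005 0.036] case [-0.005 -0.035  0.114]
[[340.8, 43.2], [360.3, 78.3], [389.1, 130.2]]
```

The cover has begun to turn (its +x corner went from 389 to 377 px, about 1.53 rad), with the tips just behind its edge at crop (405,218). Now I'll follow the arc.

```bash
python3 -m inch '[[[0,0.0127,0.0034,0,0,0,0],[0,0.0127,0.0034,0,0,0,0],[0,0.0127,0.0034,0,0,0,0],[0,0.0152,0.005,0,0,0,0],[0,0.0152,0.005,0,0,0,0],[0,0.0139,0.008,0,0,0,0],[0,0.0139,0.008,0,0,0,0],[0,0.012,0.0105,0,0,0,0],[0,0.012,0.0105,0,0,0,0],[0,0.0097,0.0128,0,0,0,0],[0,0.0097,0.0128,0,0,0,0],[0,0,0,0,0,0,0]]]'; python3 st.py
```

```text
time: 15.3
tcp_pos: [0.5385, -0.0585, 0.1056]
tool_rot: [0.975, 0.222, -0.001, -0.001]
wrist_force: [0.1, 0.4, 0.1]
grip_width: -0.0
finger_force: 0.0
t 15.3 case tcp mm [-11.3 -31.3 105.6] yaw err [ 0.002 -0.002  0.001] F [0.1 0.4 0.1] q [-0.25  0.13  1.64 -0.    1.37  0.87]
```

I've used all ten pictures, so I'll check the cover's angle with the network instead.

```bash
cat > cov.py <<'E'
from h import *
from cell import vision,finder
P=np.load('P.npy'); vision.capture('scene')
for n in('cover','flap'):
    for b in finder.boxes_of('scene',n)[:2]:
        u,v,w,h=b['extent']; print(n,round(b['score'],2),'l t r b',np.round([u-w/2,v-h/2,u+w/2,v+h/2]))
for a in (1.5,1.2,.9,.7,.5,.3,.1,0):
    q=np.array([proj('scene',case2w(P,cover(a,x,r,t))) for x in(-.1,.1) for r in(0,.18) for t in(0,.008)])
    print(a,np.r_[q.min(0),q.max(0)].round())
E
python3 cov.py
```

```text
cover 0.6 l t r b [243. 109. 355. 210.]
flap 0.95 l t r b [241. 149. 312. 228.]
flap 0.62 l t r b [229. 105. 357. 248.]
1.5 [320.  45. 373. 209.]
1.2 [290.  55. 358. 209.]
0.9 [262.  72. 358. 209.]
0.7 [248.  87. 357. 209.]
0.5 [237. 102. 356. 209.]
0.3 [231. 118. 356. 211.]
0.1 [229. 124. 355. 224.]
0 [229. 124. 354. 230.]
```

Run:
```python
from cell import vision,finder
import numpy as np
im=vision.capture('scene')['pixels'].astype(int)
m=finder.outline_of('scene','cover'); m=m[0]['region'] if m else np.zeros((420,560),bool)
r,g,b=im[...,0],im[...,1],im[...,2]
for v in range(60,255,6):
    s=''
    for u in range(215,400,3):
        R_,G,B=im[v,u]
        c='R' if R_>140 and G<70 else ('~' if B>R_+20 else ('#' if max(R_,G,B)<70 else ('w' if min(R_,G,B)>150 else 'o')))
        s+=c.upper() if False else ('C' if m[v,u] and c=='o' else c)
    print(v,s)
```

```text
60 ~~~~~~~~~##########oooooooo~~wwwwwwwwwwwwwwwwwwwwwwwwww~~~~~~~
66 ~~~~~~~~~############oooooo~~~~ww~wwwwwwwwwwwwwwwwwo~~~~~~~~~~
72 ~~~~~~~~~#############ooooo~~~~~~~~~~~~~~~~~~~~~~~~~~~~~~~ww~~
78 ~~~~www~~############ooooo#~~~~~~~~~~~~~~~~w~~~~~~~~~~~~ww~~~~
84 ~~~~~~~~~############ooo###o~~o~~~~~~~~~~~~~w~~~~~~~~~~~~~~~~~
90 ~~~~~~~~~#############o####ooooo~~~~~~~~~~~~~~~~~~~~~~~~~~~~~~
96 ~~~~~#ooo##################oo###~~~~~~~~~~~~~~~~~~~~~~~~~w~~~~
102 ~www~ooooo~~##################o~~~~~~~~~~~~~~~~~~~~~~~~www~~~~
108 w~~~~#o#oo#oCoo##############~~~~~~~~~~~~~~~~~~~~~~~~~~~~~~~~~
114 ~~~~~~~###o###o###o########~~~~~~~~~~~~~~~~~~~~~~~~~~~~~~~~~~~
120 ~~~~~~~~~o###############oCCCw~~~~~~~~~~~~~~~~~~~~~~~~~~~~~~~~
126 ~~~~~~~~~~CCoooo##ooooCCCCCCCCCCCCCC~~~~~~~~~~~~~~~~~~~~ww~~~~
132 ~~~~~~~~~~CCCCCC#owwwoCCCCCCCCCCCCCCC~~~~~~~~~~~~~~~~~ww~~~~~~
138 ~~~~~~~~~~~CCCCC#owwwoCCCCCCCCCCCCCCCC~~~~~~~~~~~~~~~~~~~~~~~~
144 ~~~~~~oooooCCCCCCCwoCCCCCCCCCCCCCCCCCCC~~~~~~~~~~~~~~~~~~~~~~~
150 ~~~~~oooRRRRCCCCCCCCCCCCCCCCCCCCCCCCCCCw~~~~~~~~~~~~~~~~~~~~~~
156 ~~~~~ooooRRRCCCCCCCCCCCCCCCCCCC
[... 403 characters left out ...]
CCCCCCCCCCCCC~~~~~~~~~ww~~~~~~
198 ~~~~w~~~~oooRRRRRRoCCCCCCCCCCCCCCCCCCCCCCCCCCC~~~~~~www~~~~~~~
204 ~~~~~~~~~oooRRRRRRRRRRRRRRRRooRooCCCCCCCCCCCCCC~~~~www~~~~~~~~
210 ~~~~~~~~~~oooRRRRRRRRRRRRRRRRoRRooooooooooooooo~~~~~~~~~~~~~~~
216 ~~~~~~~~~~oooooooRRRRRRRRRRRRRRRooooooooooooooo~~~~~~~~~~~~~~~
222 ~~~~~~~~~~~oooooooRRRRoooooooooooooooooooooooo~~~~~~~~~~~~~~~~
228 ~~~~~~~~~~~oooooooooooooooooooooooooooooooooo~~~~~~~~~~~~~~~~~
234 w~~~~~~~~~~ooooooooooooooooooooooooo~~~~~~~~~~~~~~~~www~~~~~~~
240 w~~~~~~~~~~ooooooooooooooo~~~~~~######~~~~~~~~~~~~wwww~~~~~~~~
246 ~~~~~~~~~~~~ooooo~~~~~~~~~~~~~~#########~~~~~~~~~www~~~~~~~~~~
252 ~~~~~~~~~~~~~~~~~~~~~~~~~~~~~~###########~~~~~~~~~~~~~~~~~~~~~
```

The cover is at about 0.5 rad with the fingertips on it, and the flap is flat below. Continue closing gently.

```bash
python3 -m inch '[[[0,0.007,0.0131,0,0,0,0],[0,0.007,0.0131,0,0,0,0],[0,0.0033,0.0116,0,0,0,0],[0,0.0033,0.0116,0,0,0,0],[0,0.001,0.008,0,0,0,0],[0,0.001,0.006,0,0,0,0],[0,0,0.004,0,0,0,0],[0,0,0.003,0,0,0,0],[0,0,0,0,0,0,0]]]';python3 -m inch '[[[0,0,0.001,0,0,0,0],[0,0,0.001,0,0,0,0],[0,0,0,0,0,0,0]]]'
```

```text
time: 16.45
tcp_pos: [0.5488, -0.078, 0.0374]
tool_rot: [0.975, 0.222, -0.0, -0.0]
wrist_force: [-0.1, -0.6, -0.5]
grip_width: -0.0005
finger_force: 0.0
time: 16.75
tcp_pos: [0.549, -0.0781, 0.0357]
tool_rot: [0.975, 0.222, 0.0, 0.0]
wrist_force: [-0.2, -0.2, 0.1]
grip_width: -0.0
finger_force: 0.1
```

Contact is expected near z≈32 mm.

```bash
python3 -m inch '[[[0,0,0.001,0,0,0,0],[0,0,0.001,0,0,0,0],[0,0,0.0005,0,0,0,0],[0,0,0,0,0,0,0]]]';python3 -m inch '[[[0,0,0.001,0,0,0,0],[0,0,0.001,0,0,0,0],[0,0,0,0,0,0,0]]]'
```

```text
time: 17.15
tcp_pos: [0.5489, -0.0781, 0.033]
tool_rot: [0.975, 0.222, -0.0, -0.0]
wrist_force: [0.7, -0.4, 0.5]
grip_width: -0.0002
finger_force: 0.1
time: 17.45
tcp_pos: [0.549, -0.0782, 0.0319]
tool_rot: [0.975, 0.222, 0.0, 0.0]
wrist_force: [-5.2, 0.2, 13.0]
grip_width: -0.0004
finger_force: 6.7
```

```bash
python3 -m inch '[[[0,0,0.001,0,0,0,0],[0,0,0,0,0,0,0],[0,0,0,0,0,0,0]]]';python3 -m inch '[[[0,0,-0.02,0,0,0,0],[0,0,-0.04,0,0,0,0],[0,0,-0.04,0,0,0,0],[0,0.03,-0.03,0,0,0,0],[0,0.04,-0.03,0,0,0,0],[0,0.04,0,0,0,0,0],[0,0.04,0,0,0,0,0],[0,0.04,0,0,0,0,0],[0,0.04,0,0,0,0,0],[0,0,0,0,0,0,0],[0,0,0,0,0,0,0]]]'; python3 cov.py
python3 - <<'E'
from cell import vision,finder
im=vision.capture('scene')['pixels']; vision.capture('top')
im=im.astype(int)[100:255,215:400]; print('red px',((im[...,0]>140)&(im[...,1]<70)).sum())
for c in('scene','top'):
    for n in('jar_mid','block_c_mid'): print(c,n,[(round(b['score'],2),[round(x) for x in b['extent']]) for b in finder.boxes_of(c,n)])
E
```

```text
time: 17.75
tcp_pos: [0.5491, -0.0782, 0.0317]
tool_rot: [0.975, 0.222, 0.0, 0.0]
wrist_force: [-10.2, 2.3, 26.3]
grip_width: 0.0002
finger_force: 13.0
time: 18.85
tcp_pos: [0.6483, -0.286, 0.1889]
tool_rot: [0.975, 0.222, -0.001, -0.001]
wrist_force: [-0.7, 0.7, 0.1]
grip_width: -0.0003
finger_force: 0.0
cover 0.97 l t r b [229. 125. 353. 232.]
1.5 [320.  45. 373. 209.]
1.2 [290.  55. 358. 209.]
0.9 [262.  72. 358. 209.]
0.7 [248.  87. 357. 209.]
0.5 [237. 102. 356. 209.]
0.3 [231. 118. 356. 211.]
0.1 [229. 124. 355. 224.]
0 [229. 124. 354. 230.]
red px 0
scene jar_mid [(0.78, [316, 265, 34, 52])]
scene block_c_mid [(0.9, [189, 269, 41, 52]), (0.74, [142, 267, 23, 33]), (0.69, [240, 339, 77, 86])]
top jar_mid [(0.59, [249, 185, 32, 34])]
top block_c_mid [(0.77, [382, 167, 24, 31]), (0.69, [292, 128, 43, 51]), (0.65, [344, 169, 21, 34])]
```

The cover box matches the shut position, no red shows, the jar and handled block haven't moved, and the hand is clear.

```bash
python3 -c "
from cell import close_job
print(close_job())"
```

```text
the job is handed in; nothing more can be done
None
```

The job is handed in: the flap was folded flat, then the cover was pressed shut over it without slamming. The jar and handled block show no movement and the hand is clear; the blocks under the cover couldn't be rechecked, and no verdict came back.

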